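# Push the range dial's tab round to the green mark

### The arm

A 6-joint arm with a two-finger parallel gripper is mounted at the origin on the work surface. World frame = base frame: x ahead of the robot, y to its left, z up, the work surface at z = 0. Lengths are in m, angles in rad, forces in N, time in s.
With the tool pointing down it reaches from about 0.35 to 0.975 m from the base axis. Payload 4.9 kg.
Tool frame: the origin (TCP) lies midway between the tips of the shut fingers; the grasp point (between the pads) lies 19 mm behind it; z points along the fingers, y is the direction in which the jaws open and shut (so a half turn about z gives the same grasp; the last joint's range is limited). The gripper opens to 85 mm and grips with 20 to 120 N. Pads are 22 mm wide; open, the fingers measure 114 mm over their backs; the gripper's body (76 mm by 85 mm) begins 54 mm behind the grasp point. The pads swing forward as they close: fully open they stand 13 mm farther back than shut.
Start: joints at [1.147, 0.053, 1.613, -0, 1.476, -0.119], TCP at [0.188, 0.596, 0.231] pointing down, gripper open.
Joint ranges: [-3.01, 3.01], [-1.01, 2.22], [0.06, 2.58], [-1.02, 4.17], [0.09, 2.62], [-3.14, 3.14]. Speed limits (rad/s): [2.57, 2.57, 3.14, 3.14, 3.14, 3.14].

### API

Orientations are given as a rotation vector (axis times angle).
In Python, from station import ctrl gives the robot as it stands.
- The arm moves only by the shell command python3 -m jog 'ROWS' [FORCE]. ROWS is JSON, one flat list of numbers, 7 for each row, row after row: the opening, from 0 (shut) to 1 (fully open), then the shift along the tool's x, y, z in m, then the turn, a rotation vector about the tool's x, y, z in degrees. A call has 1 to 10 rows; each row shifts and turns the commanded pose from where the row before left it, along the tool's axes as they then stand; what a row does not reach is not made up. A row lasts 1/8 s, in which the tool goes at most 62.5 mm and 10.7 degrees, less where a joint would pass 70% of its speed; a pose out of reach is approached as far as the arm can. A call with a gripper value outside its range is refused whole. The fingers move at their own pace and stop on an object; FORCE is the grip in N (left out, the last holds). Time passes only in rows, so rows that do not move let the fingers close. It gives the time, the measured TCP pose, the force and the opening at its end, in the units of the state.
- ctrl.get_obs(): the state, without advancing time (a new reading comes with each control period).
- ctrl.get_image(name): name is "scene" or "top" or "wrist"; returns a dict with "image" (400x640x3 uint8, blue, green, red), "camera_matrix" (3x3 intrinsics, pixels), "rvec" (rotation vector, rad) and "tvec" (3), from world to camera coordinates, as OpenCV has them; the wrist camera has in their place "mount" (4x4, takes a point from camera to tool coordinates, whose origin is the TCP and whose axes are the flange's). Camera axes: x right, y down, z forward; pixel columns grow to the right and rows downward; lengths in m; the calibration is good to about 2 mm. A picture is of the moment at which its call begins: read the wrist's pose just before it. There is no depth.
- ctrl.finish_job(): hands the job in, once; it reports no verdict.
Trained networks look in a picture, given as the dict that the camera call returned (one of the last four; its "shot" number tells which), for a name from the list of things; names that differ only in an ending like _2 or _b are one class to them, and where a whole thing is asked for, a point or a joint stands for the part that bears it (a point fixed in the world has none). Each returns a list of dicts, best first, with "p" (0 to 1); they miss things now and then, are a little off and sometimes report something else, mostly with a low value. They report only what shows in the picture. A call takes as long as a camera call.
- ctrl.boxes_of(target, picture): "box" ([centre column, centre row, width, height] in pixels, round what is visible of it).
The state is a dict: "t": time; "q": joint angles; "dq": joint speeds; "effort": joint torques, N m; "tool_pos": TCP position; "tool_rot": TCP orientation; "contact_force": force on the tool from outside, world axes, zero at the start; "wrist_torque": the same for the moment, N m; "opening": finger opening in m.
Only numpy, scipy, OpenCV 4.12 (cv2) and the standard library are available. Lean on these libraries where they do the work, as an engineer would, in place of code of your own. Each camera call takes 0.05 s, during which the arm holds its last target. There are 200 camera calls.

### The job

On the dark grey power-supply case, push the orange tab sideways with the fingers to turn the range dial until its white pointer stands over the middle of the green mark, then move clear. Only push the tab, gently: do not pinch it, and leave the tools and parts lying around the case where they are.

Things in the scene. Friction and masses are not known exactly. Their poses are not given: they have to be found in the camera images.
- case: Dark grey power-supply case with a black top panel, 180 x 180 mm and 80 mm high, fixed to the table; origin at the centre of its underside, z up. Its own -x side (the side the tab faces at dial joint 0) is turned roughly towards the robot, by up to 0.5 rad to either side.
- dial (a joint): Dial angle about the vertical axis through the case's centre, rad, growing counter-clockwise seen from above; at 0 the tab points along the case's -x. Stops at -2.0 and +2.0. No clicks, no spring: friction of about 0.12 N m holds it wherever it is left (2 to 3 N at the tab turns it). It starts between -0.4 and +0.4, short of the marks on either side.
- dial_axis (a point): Centre of the aluminium dial's upper face, on the axis, 97 mm above the table. The dial is a disc 80 mm across, 14 mm thick, with a black hub cap 24 mm across and 6 mm high.
- tab (a point): Middle of the top of the orange tab (45 mm from the axis, 125 mm above the table; axes of the dial, -x outward). The tab stands on the dial and turns with it: a block 12 mm wide (its y), from 22 to 62 mm from the axis, 87 to 125 mm above the table, so 28 mm above the dial's face. White stripe on top. At its foot a white pointer 4 mm wide runs on to 74 mm from the axis, 88 to 92 mm up.
- pointer_end (a point): Outer end of the white pointer, 74 mm from the dial's axis, 90 mm above the table; it passes over the middles of the marks as the dial turns.
- mark_green: A flat green disc on the case's top face, 18 mm across and 2 mm thick, its origin at the centre of its underside (80 mm above the table). It lies 74 mm from the dial's axis, at one of the four scale places (dial joint -1.745, -0.873, +0.873 or +1.745); which colour lies at which place varies from run to run. Fixed. The target.
- mark_yellow: A flat yellow disc on the case's top face, 18 mm across and 2 mm thick, its origin at the centre of its underside (80 mm above the table). It lies 74 mm from the dial's axis, at one of the four scale places (dial joint -1.745, -0.873, +0.873 or +1.745); which colour lies at which place varies from run to run. Fixed.
- mark_blue: A flat blue disc on the case's top face, 18 mm across and 2 mm thick, its origin at the centre of its underside (80 mm above the table). It lies 74 mm from the dial's axis, at one of the four scale places (dial joint -1.745, -0.873, +0.873 or +1.745); which colour lies at which place varies from run to run. Fixed.
- mark_white: A flat white disc on the case's top face, 18 mm across and 2 mm thick, its origin at the centre of its underside (80 mm above the table). It lies 74 mm from the dial's axis, at one of the four scale places (dial joint -1.745, -0.873, +0.873 or +1.745); which colour lies at which place varies from run to run. Fixed.
- screwdriver: Screwdriver with a red handle, 200 mm long, lying along its own x on the table to the right of the case (the case's -y side). Loose bystander; it is to be left alone.
- stripper: Yellow and black wire stripper, about 155 mm long, 30 mm wide, 22 mm high, lying along its own x farther right; origin near its middle, on the underside. Loose bystander; it is to be left alone.
- spool: Solder spool, blue flanges 60 mm across, 50 mm high, upright to the left of the case (its +y side); origin at the centre of its underside. Loose bystander; it is to be left alone.
- wall_switch: White surface-mount switch box with a black rocker, 75 x 75 mm, 50 mm high, to the left of the case nearer the robot; origin at the centre of its underside. Loose bystander; it is to be left alone.

How it is judged:
On the way, in this order (a step that is already met when the one before it is completed fails the run):
1. the fingers push the dial by its tab (contact force between dial and the fingers above 0.4 N), for 0.1 s.
2. the pointer stands over the green mark (horizontal distance between pointer_end and mark_green below 0.008 m), for 0.2 s.
At the end, for the whole second after the job is handed in: The pointer's end is within 8 mm, seen from above, of the centre of the green mark, the dial is at rest, and screwdriver, stripper, spool and switch box are within 15 mm of where they began (horizontal distance between pointer_end and mark_green below 0.008 m and velocity of joint dial between -0.05 and 0.05 rad/s and distance of each of screwdriver, stripper, spool, wall_switch from where it was at the start of the episode below 0.015 m); the robot touches nothing.
It fails at once if the tab or dial is pinched or pushed hard (more than 25 N) (contact force between dial and the fingers above 25 N).
It fails at once if the screwdriver is lifted, carried or knocked (moved more than 15 mm) (distance of screwdriver from where it was at the start of the episode above 0.015 m).
It fails at once if the stripper is lifted, carried or knocked (moved more than 15 mm) (distance of stripper from where it was at the start of the episode above 0.015 m).
It fails at once if the spool is lifted, carried or knocked (moved more than 15 mm) (distance of spool from where it was at the start of the episode above 0.015 m).
It fails at once if the wall switch is lifted, carried or knocked (moved more than 15 mm) (distance of wall_switch from where it was at the start of the episode above 0.015 m).
It also fails if it takes over 38 s, if anything falls off the work surface, if the arm or the gripper's body presses on something with over 40 N, if the wrist force passes 120 N, or if a joint passes its speed limit or range.

## Working session

There is one attempt and no reset: what is moved stays moved. The work goes in short steps, Python scripts to look and compute and a shell command to move; the robot and the scene stay as the last step left them, time stands still between calls to the robot, and variables do not carry over. Pictures are saved under pics/ and viewed, about 8 in all and at most 12, crops included, and the job is handed in when it is done.

```bash
mkdir -p pics
cat > h.py <<'E'
import numpy as np, cv2
from station import ctrl
def ray(p,uv,z):
    R=cv2.Rodrigues(np.array(p["rvec"],float))[0];t=np.array(p["tvec"],float).ravel();K=np.array(p["camera_matrix"])
    d=R.T@np.linalg.solve(K,[uv[0],uv[1],1]);c=-R.T@t
    return c+d*(z-c[2])/d[2]
def proj(p,X):
    return cv2.projectPoints(np.array(X,float).reshape(-1,3),np.array(p["rvec"],float),np.array(p["tvec"],float),np.array(p["camera_matrix"],float),None)[0].reshape(-1,2)
E
python3 - <<'E'
from h import *
o=ctrl.get_obs();print(o)
for n in("top","scene"):
    p=ctrl.get_image(n);cv2.imwrite(f"pics/{n}0.png",p["image"])
    for k,z in dict(tab=.125,dial_axis=.097,pointer_end=.09,mark_green=.082,mark_yellow=.082,mark_blue=.082,mark_white=.082,spool=.05,wall_switch=.05,screwdriver=.01,stripper=.02).items():
        for b in ctrl.boxes_of(k,p)[:1]: print(n,k,b["p"],np.round(b["box"],1),np.round(ray(p,b["box"][:2],z),3))
E
```

```text
{'t': 0.0, 'q': array([ 1.14698931e+00,  5.33409915e-02,  1.61435112e+00, -1.45450560e-05,
        1.47603040e+00, -1.19020236e-01]), 'dq': array([ 0.00098332,  0.00154732,  0.00174466,  0.00087841, -0.00052721,
       -0.00075458]), 'effort': array([ 1.49313892e-04, -3.93689811e+01, -3.70175135e+01, -2.05205361e-04,
        7.26556158e-03, -1.28356137e-05]), 'tool_pos': array([0.1872998 , 0.59558683, 0.23003877]), 'tool_rot': array([-0.47682004, -3.10463152,  0.00322862]), 'contact_force': array([-0.42201366, -0.04013687, -0.39737705]), 'wrist_torque': array([ 0.04180163,  0.07066041, -0.03612887]), 'opening': 0.0857613378109946}
top tab 0.64 [378.9 206.9  38.2  51.2] [ 0.536 -0.111  0.125]
top dial_axis 0.56 [379.  208.1  43.7  54.2] [ 0.535 -0.116  0.097]
top pointer_end 0.73 [377.8 205.4  42.3  47.9] [ 0.54  -0.115  0.09 ]
top mark_green 0.64 [343.  194.6   9.7   8.1] [ 0.561 -0.045  0.082]
top mark_yellow 0.43 [378.9 208.   39.1  54.8] [ 0.535 -0.118  0.082]
top mark_blue 0.55 [415.  190.9  11.3   8.4] [ 0.573 -0.192  0.082]
top spool 0.89 [294.  176.6  25.4  30.9] [0.597 0.057 0.05 ]
top wall_switch 0.91 [288.4 250.1  36.8  37. ] [0.443 0.064 0.05 ]
top screwdriver 0.71 [444.  200.7  13.3  61.3] [ 0.558 -0.276  0.01 ]
scene tab 0.71 [290.7 233.2  43.6  45.7] [ 0.569 -0.131  0.125]
scene dial_axis 0.69 [287.1 231.7  38.1  42. ] [ 0.55  -0.119  0.097]
scene pointer_end 0.6 [289.9 234.3  44.2  47.1] [ 0.556 -0.118  0.09 ]
scene mark_green 0.36 [309.9 210.7   3.9   7.3] [ 0.558 -0.043  0.082]
scene mark_blue 0.37 [281.6 268.6  13.    8.9] [ 0.582 -0.189  0.082]
scene mark_white 0.53 [255.1 252.1   6.9   9.1] [ 0.515 -0.186  0.082]
scene spool 0.79 [350.2 201.5  27.3  34.6] [0.612 0.042 0.05 ]
scene wall_switch 0.59 [295.9 176.4  42.3  38.9] [0.467 0.039 0.05 ]
scene screwdriver 0.63 [265.1 317.9  85.1  53.8] [ 0.591 -0.271  0.01 ]
scene stripper 0.95 [229.5 358.4  75.8  47.6] [ 0.581 -0.373  0.02 ]
```

View pics/top0.png

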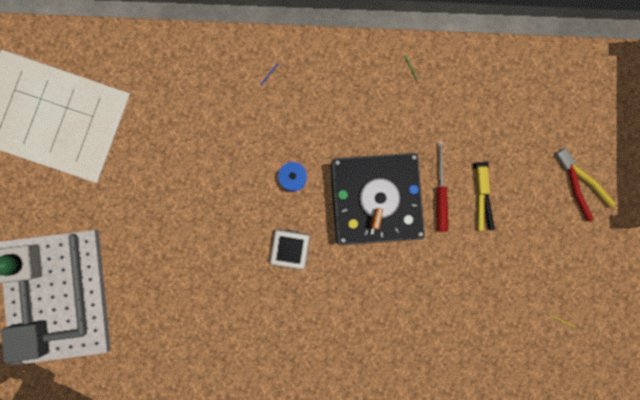

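The top view shows the hub at about (381,198) and the orange tab pointing down at about (376,222). Green is at (343,195) on the +y side, yellow (353,224), white (408,219) and blue (414,190), so green looks to be at joint -1.745. I'll fit the case pose from the marks.

```bash
cat >> h.py <<'E'
from scipy.optimize import least_squares
def cen(p,lo,hi,win):
    h=cv2.cvtColor(p["image"],cv2.COLOR_BGR2HSV);m=cv2.inRange(h,np.array(lo),np.array(hi));w=np.zeros_like(m);x0,x1,y0,y1=win;w[y0:y1,x0:x1]=1
    v,u=np.nonzero(m*w);return np.array([u.mean(),v.mean()]),len(u)
E
python3 - <<'E'
from h import *
p=ctrl.get_image("top")
A={}
for k,lo,hi,w in [("g",(40,80,50),(90,255,255),(335,351,187,203)),("y",(20,100,80),(36,255,255),(345,361,216,232)),("b",(95,100,60),(125,255,255),(406,422,182,198)),("w",(0,0,140),(180,70,255),(402,415,212,227)),("tab",(5,110,80),(18,255,255),(362,392,203,238))]:
    c,n=cen(p,lo,hi,w);A[k]=ray(p,c,.082 if k!="tab" else .12);print(k,c,n,A[k].round(4))
ph=dict(g=-1.745,y=-.873,w=.873,b=1.745)
f=lambda s:np.concatenate([s[:2]+.074*np.array([np.cos(np.pi+s[2]+a),np.sin(np.pi+s[2]+a)])-A[k][:2] for k,a in ph.items()])
r=least_squares(f,[.55,-.12,0]);print(r.x,np.abs(r.fun).max())
d=A["tab"][:2]-r.x[:2];print("tab r",np.hypot(*d),"joint",(np.arctan2(d[1],d[0])-np.pi-r.x[2]+np.pi)%(2*np.pi)-np.pi, "world",np.arctan2(d[1],d[0]))
cv2.imwrite("pics/c.png",cv2.resize(p["image"][145:255,320:440],None,fx=5,fy=5,interpolation=2))
E
```

```text
g [342.47058824 194.38823529] 85 [ 0.561  -0.0434  0.082 ]
y [352.62222222 223.5       ] 90 [ 0.5025 -0.0655  0.082 ]
b [413.4047619  189.30952381] 84 [ 0.5757 -0.1884  0.082 ]
w [408.         219.18461538] 65 [ 0.5144 -0.1784  0.082 ]
tab [376.53 219.9 ] 100 [ 0.511  -0.1075  0.12  ]
[ 0.55568098 -0.11715881  0.10245024] 0.00024405744697419962
tab r 0.04567740427537045 joint -0.3155226434184093 world 2.9285202473314857
```

View pics/c.png

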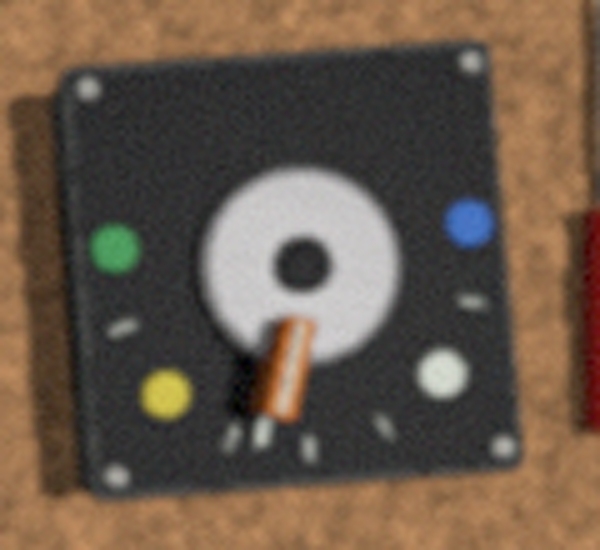

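The fit residual is 0.24 mm. The axis is at (0.5557, -0.1172) and the case yaw is 0.102. The tab is at world angle 168° with r = 45.7 mm, as expected, and green is at 86°, so the tab has to turn about 82° clockwise. I'll move above a point on the -y side of the tab with the fingers shut.

```bash
python3 -m jog '[0,-0.026,-0.0307,0,0,0,0, 0,-0.026,-0.0307,0,0,0,0, 0,-0.026,-0.0307,0,0,0,0, 0,-0.026,-0.0307,0,0,0,0, 0,-0.026,-0.0307,0,0,0,0, 0,-0.026,-0.0307,0,0,0,0, 0,-0.026,-0.0307,0,0,0,0, 0,-0.026,-0.0307,0,0,0,0, 0,-0.026,-0.0307,0,0,0,0, 0,-0.026,-0.0307,0,0,0,0]' 20
python3 -m jog '[0,-0.026,-0.0307,0,0,0,0, 0,-0.026,-0.0307,0,0,0,0, 0,-0.026,-0.0307,0,0,0,0, 0,-0.026,-0.0307,0,0,0,0, 0,-0.026,-0.0307,0,0,0,0, 0,-0.026,-0.0307,0,0,0,0, 0,-0.026,-0.0307,0,0,0,0, 0,-0.026,-0.0307,0,0,0,0, 0,-0.026,-0.0307,0,0,0,0, 0,-0.026,-0.0307,0,0,0,0]'
python3 -m jog '[0,0,0,0,0,0,-5.3, 0,0,0,0,0,0,0, 0,0,0,0,0,0,0]'
cat >> h.py <<'E'
C=np.array([.5557,-.1172])
def where(ang):
    o=ctrl.get_obs();R=cv2.Rodrigues(o["tool_rot"])[0];u=np.array([np.cos(ang),np.sin(ang)]);t=np.array([u[1],-u[0]]);d=o["tool_pos"][:2]-C
    print("t",o["t"],"pos",o["tool_pos"].round(4),"radial",(d@u).round(4),"tang",(d@t).round(4),"yawx-ang deg",np.degrees(np.arctan2(R[1,0],R[0,0])-ang).round(2),"tilt",R[:,2].round(3),"F",np.round(o["contact_force"],2))
E
python3 - <<'E'
from h import *
where(2.9285)
p=ctrl.get_image("wrist");cv2.imwrite("pics/w1.png",p["image"])
E
```

```text
t: 2.5
tool_pos: [0.3438, 0.2241, 0.2315]
tool_rot: [0.476, 3.105, 0.001]
contact_force: [0.2, 0.7, -0.2]
opening: -0.0001
t: 3.75
tool_pos: [0.4997, -0.1469, 0.2315]
tool_rot: [0.477, 3.105, 0.0]
contact_force: [0.5, -0.9, 0.4]
opening: -0.0
t: 4.12
tool_pos: [0.4992, -0.1453, 0.2313]
tool_rot: [0.334, 3.124, 0.0]
contact_force: [-0.1, 0.6, 0.4]
opening: -0.0002
t 4.125 pos [ 0.4992 -0.1453  0.2313] radial 0.0493 tang -0.0394 yawx-ang deg -0.0 tilt [ 0.  0. -1.] F [-0.15  0.62  0.36]
```

View pics/w1.png

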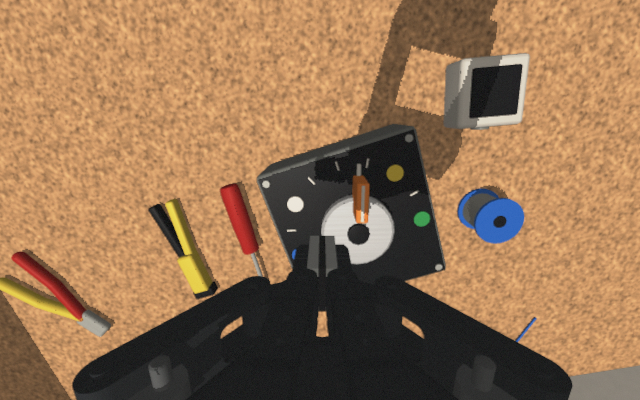

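The wrist view shows the fingers shut at (322,255), pointing down on the blue-mark side of the tab at (360,200). They have room to go down, so I'll descend and creep up to the tab.

```bash
python3 -m jog '[0,0,0,0.025,0,0,0, 0,0,0,0.025,0,0,0, 0,0,0,0.025,0,0,0, 0,0,0,0.025,0,0,0, 0,0,0,0.015,0,0,0, 0,0,0,0.010,0,0,0, 0,0,0,0,0,0,0]'
python3 -m jog '[0,0,0.003,0,0,0,0, 0,0,0.003,0,0,0,0, 0,0,0.003,0,0,0,0, 0,0,0.003,0,0,0,0]'
python3 - <<'E'
from h import *
where(2.9285)
p=ctrl.get_image("wrist");cv2.imwrite("pics/w2.png",p["image"][80:360,170:490])
E
```

```text
t: 5.05
tool_pos: [0.4992, -0.1454, 0.106]
tool_rot: [-0.333, -3.123, -0.0]
contact_force: [-0.7, 0.7, 0.5]
opening: 0.0003
t: 5.55
tool_pos: [0.502, -0.1336, 0.1066]
tool_rot: [0.333, 3.123, -0.0]
contact_force: [-0.2, 0.0, 0.9]
opening: -0.0002
t 5.55 pos [ 0.502  -0.1336  0.1066] radial 0.049 tang -0.0274 yawx-ang deg 0.05 tilt [ 0. -0. -1.] F [-0.19  0.04  0.95]
```

View pics/w2.png

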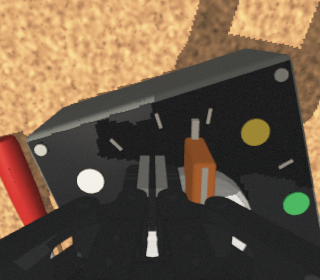

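The fingers are at tab height, with roughly 12 mm between them (crop column 166) and the tab (188). I'll keep creeping.

```bash
python3 -m jog '[0,0,0.002,0,0,0,0, 0,0,0.002,0,0,0,0, 0,0,0.002,0,0,0,0, 0,0,0.001,0,0,0,0]'
python3 -m jog '[0,0,0.0015,0,0,0,0, 0,0,0.0015,0,0,0,0]'
python3 -m jog '[0,0,0.0015,0,0,0,0, 0,0,0.0015,0,0,0,0]'
python3 -m jog '[0,0,0.0015,0,0,0,0, 0,0,0.0015,0,0,0,0]'
```

```text
t: 6.1
tool_pos: [0.5033, -0.1272, 0.1063]
tool_rot: [-0.332, -3.124, 0.001]
contact_force: [-1.5, -2.4, 0.3]
opening: 0.0
t: 6.35
tool_pos: [0.5036, -0.1244, 0.1062]
tool_rot: [-0.333, -3.123, 0.001]
contact_force: [-2.1, -2.2, -0.5]
opening: -0.0002
t: 6.6
tool_pos: [0.5043, -0.1211, 0.1062]
tool_rot: [-0.333, -3.123, 0.0]
contact_force: [-3.8, -2.5, 0.6]
opening: 0.0
t: 6.85
tool_pos: [0.5051, -0.118, 0.1062]
tool_rot: [-0.333, -3.123, -0.0]
contact_force: [-3.8, -1.4, 0.4]
opening: -0.0
```

Contact is made at 3–4 N and the tab is turning. I'll measure the dial angle now to set up the arc.

```bash
cat >> h.py <<'E'
def tabang(name="top",save=None):
    p=ctrl.get_image(name);uv=proj(p,[*C,.12])[0]
    h=cv2.cvtColor(p["image"],cv2.COLOR_BGR2HSV);m=cv2.inRange(h,np.array((5,140,80)),np.array((18,255,255)))
    # restrict to disc of radius 75 mm about the axis
    v,u=np.nonzero(m);P=np.array([ray(p,(a,b),.12)[:2] for a,b in zip(u,v)]);d=P-C;k=np.hypot(*d.T)<.066;d=d[k].mean(0)
    a=np.arctan2(d[1],d[0]);print(name,"n",k.sum(),"r",np.hypot(*d).round(4),"ang",a.round(3),"joint",(a-np.pi-.1025+np.pi)%(2*np.pi)-np.pi)
    if save:
        x,y=uv.astype(int);cv2.imwrite(save,cv2.resize(p["image"][y-60:y+60,x-65:x+65],None,fx=5,fy=5,interpolation=2))
    return a
E
python3 - <<'E'
from h import *
a=tabang("top","pics/t2.png");where(a)
tabang("scene")
E
```

```text
top n 167 r 0.0355 ang -2.021 joint 1.018168594714525
t 6.9 pos [ 0.5051 -0.1179  0.1062] radial 0.0226 tang 0.0453 yawx-ang deg 283.64 tilt [-0.  0. -1.] F [-3.24 -0.53  1.29]
scene n 115 r 0.0285 ang 2.607 joint -0.6370176661414275
```

View pics/t2.png

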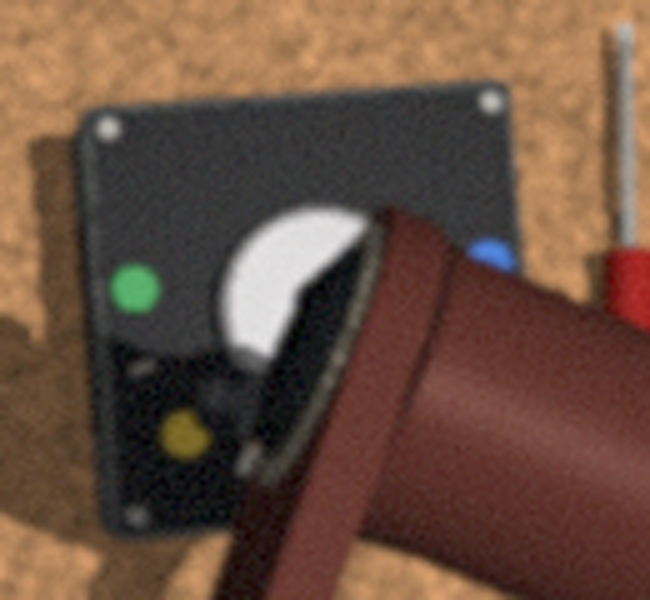

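The top view is blocked by the arm. The geometry (finger face about 14 mm from the TCP) and the scene camera put the dial at about joint -0.55 to -0.6. I'll rotate the tool about the dial axis, 3° per row, stopping short of the target to look.

```bash
python3 -m jog '[0,0.0005,0.0026,0,0,0,3, 0,0.0005,0.0026,0,0,0,3, 0,0.0005,0.0026,0,0,0,3, 0,0.0005,0.0026,0,0,0,3, 0,0.0005,0.0026,0,0,0,3, 0,0.0005,0.0026,0,0,0,3, 0,0.0005,0.0026,0,0,0,3, 0,0.0005,0.0026,0,0,0,3]'
python3 - <<'E'
from h import *
where(2.9285-np.radians(24));a=tabang("scene","pics/s3.png")
E
```

```text
t: 7.95
tool_pos: [0.5095, -0.0973, 0.1062]
tool_rot: [-0.978, -2.985, -0.001]
contact_force: [-2.4, -1.2, -0.1]
opening: -0.0001
t 7.95 pos [ 0.5095 -0.0973  0.1062] radial 0.0491 tang -0.0112 yawx-ang deg -0.06 tilt [-0.     0.001 -1.   ] F [-2.39 -1.24 -0.14]
scene n 104 r 0.0321 ang 2.138 joint -1.106437734480128
```

View pics/s3.png

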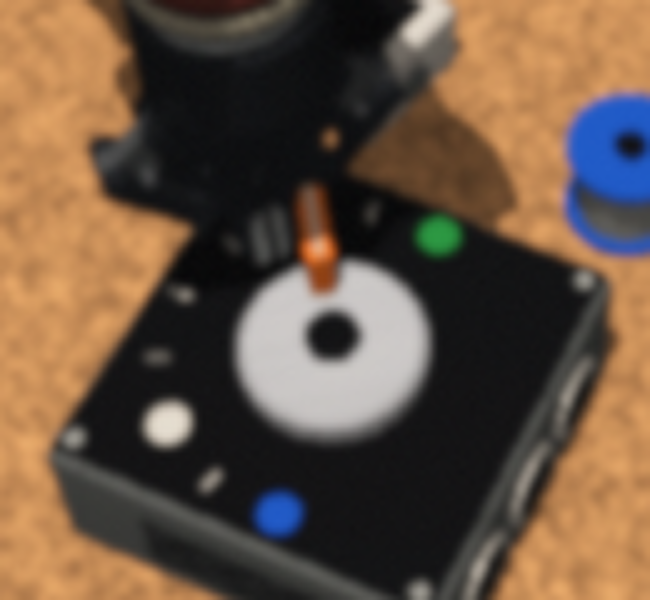

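The scene view shows the tab at crop (315,225), led by the fingers at (265,235), with green at (438,235). I'll go another 30°.

```bash
python3 -m jog '[0,0.0005,0.0026,0,0,0,3, 0,0.0005,0.0026,0,0,0,3, 0,0.0005,0.0026,0,0,0,3, 0,0.0005,0.0026,0,0,0,3, 0,0.0005,0.0026,0,0,0,3, 0,0.0005,0.0026,0,0,0,3, 0,0.0005,0.0026,0,0,0,3, 0,0.0005,0.0026,0,0,0,3, 0,0.0005,0.0026,0,0,0,3, 0,0.0005,0.0026,0,0,0,3]'
python3 - <<'E'
from h import *
where(2.9285-np.radians(54));a=tabang("scene")
p=ctrl.get_image("scene");im=cv2.resize(p["image"][170:300,220:360],None,fx=5,fy=5,interpolation=2)
# overlay predicted tab-top rectangles for two angles
for a,col in((1.60,(255,255,0)),(1.75,(255,0,255))):
    u=np.array([np.cos(a),np.sin(a)]);n=np.array([-u[1],u[0]])
    X=[[*(C+r*u+s*n),.125] for r,s in((.022,.006),(.062,.006),(.062,-.006),(.022,-.006))]
    q=((proj(p,X)-[220,170]+.5)*5).astype(int);cv2.polylines(im,[q],True,col,1)
cv2.imwrite("pics/s4.png",im)
E
```

```text
t: 9.25
tool_pos: [0.5259, -0.0769, 0.1062]
tool_rot: [-1.716, -2.631, -0.001]
contact_force: [-2.7, -1.1, 1.0]
opening: -0.0002
t 9.25 pos [ 0.5259 -0.0769  0.1062] radial 0.0489 tang -0.011 yawx-ang deg -0.01 tilt [-0.     0.001 -1.   ] F [-2.73 -1.11  0.98]
scene n 130 r 0.0346 ang 1.632 joint -1.6123268908644715
```

View pics/s4.png

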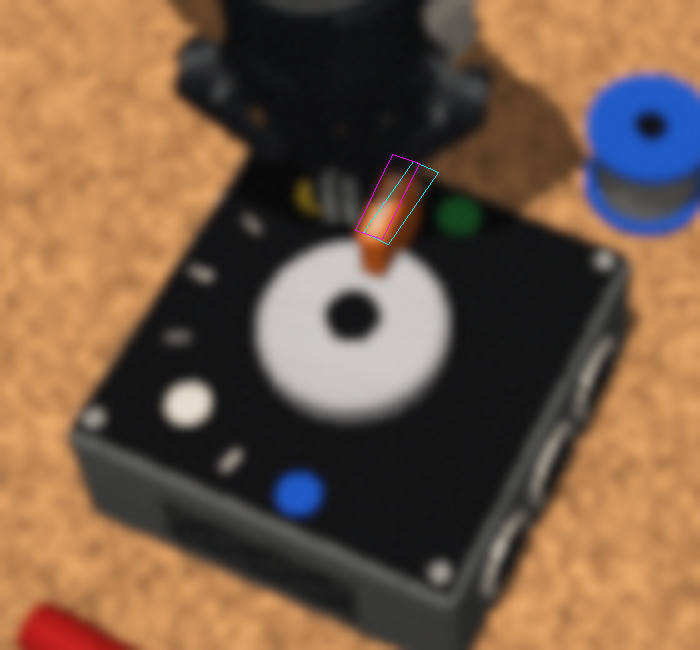

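The tab top matches the overlay between 1.70 and 1.75 rad, against a target of 1.50. I'll push 9° more, back off and rise, then measure with the view clear.

```bash
python3 -m jog '[0,0.0005,0.0026,0,0,0,3, 0,0.0005,0.0026,0,0,0,3, 0,0.0005,0.0026,0,0,0,3, 0,0,0,0,0,0,0, 0,0,-0.01,0,0,0,0, 0,0,-0.015,0,0,0,0, 0,0,-0.01,-0.03,0,0,0, 0,0,0,-0.05,0,0,0, 0,0,0,-0.05,0,0,0, 0,0,0,0,0,0,0]'
python3 - <<'E'
from h import *
a=tabang("scene")
o=ctrl.get_obs();p=ctrl.get_image("wrist");M=np.array(p["mount"]);R=cv2.Rodrigues(o["tool_rot"])[0]
T=np.eye(4);T[:3,:3]=R;T[:3,3]=o["tool_pos"];W=np.linalg.inv(T@M);p["rvec"]=cv2.Rodrigues(W[:3,:3])[0];p["tvec"]=W[:3,3]
im=p["image"].copy()
for a,r,z in((1.499,.074,.082),(1.499-.873*-1,.074,.082),(0,0,.103),(1.499,.045,.125),(1.6,.045,.125)):
    q=proj(p,[*(C+r*np.array([np.cos(a),np.sin(a)])),z])[0];print(q.round(1));cv2.drawMarker(im,tuple(int(round(v)) for v in q),(255,0,255),0,7,1)
cv2.imwrite("pics/w5.png",im);np.savez("w5",**{k:p[k] for k in("image","camera_matrix","rvec","tvec")})
E
```

```text
t: 10.6
tool_pos: [0.5008, -0.083, 0.2423]
tool_rot: [1.91, 2.482, 0.006]
contact_force: [0.0, 0.2, -0.3]
opening: -0.0005
scene n 173 r 0.0386 ang 1.496 joint -1.7477062005832968
[384.3 163.3]
[327.  169.4]
[362.3 230.7]
[382.5 199.3]
[378.1 198.1]
```

View pics/w5.png

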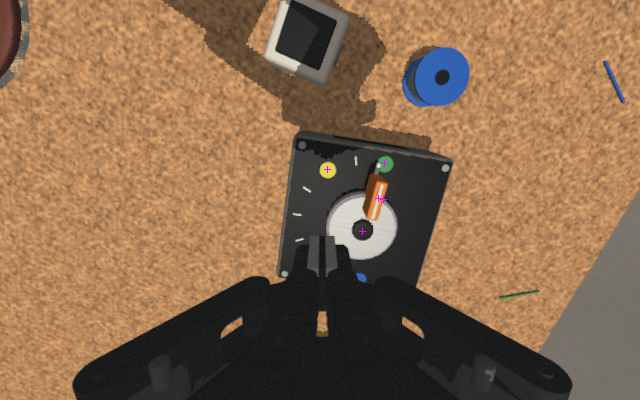

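The projected marks land exactly on yellow, green and the hub. The pointer end is near (378,166), slightly short of the green centre at (384,163), so I'll measure that offset.

Run:
```python
from h import *
p=dict(np.load("w5.npz"));im=p["image"]
h=cv2.cvtColor(im,cv2.COLOR_BGR2HSV)
# white pointer pixels in annulus 63..76mm at z=.092
v,u=np.mgrid[150:190,355:405];P=np.array([ray(p,(a,b),.092)[:2]-C for a,b in zip(u.ravel(),v.ravel())])
r=np.hypot(*P.T);H=h[v.ravel(),u.ravel()].astype(int)
k=(r>.062)&(r<.077)&(H[:,1]<70)&(H[:,2]>90);a=np.arctan2(P[:,1],P[:,0])
print("pointer",k.sum(),np.c_[r[k],a[k]].round(3).tolist())
print("mean ang",a[k].mean())
c,n=cen(p,(40,80,40),(90,255,255),(370,400,150,180));print("green",c,n)
c,n=cen(p,(5,110,80),(18,255,255),(355,400,170,225));print("tab",c,n)
for z in(.11,.118,.125):
  d=ray(p,c,z)[:2]-C;print(z,np.arctan2(d[1],d[0]),np.hypot(*d))
cv2.imwrite("pics/w5c.png",cv2.resize(im[140:240,335:415],None,fx=6,fy=6,interpolation=cv2.INTER_NEAREST))
```

```text
pointer 66 [[0.077, 1.95], [0.077, 1.937], [0.077, 1.923], [0.076, 1.951], [0.076, 1.938], [0.076, 1.924], [0.075, 1.953], [0.075, 1.939], [0.075, 1.925], [0.074, 1.954], [0.074, 1.94], [0.074, 1.926], [0.073, 1.955], [0.073, 1.941], [0.072, 1.926], [0.073, 1.638], [0.074, 1.624], [0.074, 1.61], [0.072, 1.956], [0.072, 1.942], [0.071, 1.927], [0.072, 1.635], [0.073, 1.62], [0.073, 1.606], [0.073, 1.592], [0.071, 1.958], [0.07, 1.943], [0.071, 1.645], [0.071, 1.631], [0.072, 1.616], [0.072, 1.602], [0.072, 1.588], [0.07, 1.642], [0.07, 1.627], [0.071, 1.612], [0.071, 1.598], [0.071, 1.583], [0.069, 1.638], [0.069, 1.623], [0.07, 1.608], [0.07, 1.593], [0.068, 1.634], [0.068, 1.619], [0.069, 1.604], [0.069, 1.589], [0.067, 1.63], [0.067, 1.615], [0.068, 1.599], [0.068, 1.584], [0.066, 1.642], [0.066, 1.626], [0.066, 1.61], [0.066, 1.595], [0.065, 1.638], [0.065, 1.622], [0.065, 1.606], [0.065, 1.59], [0.064, 1.634], [0.064, 1.617], [0.064, 1.601], [0.064, 1.585], [0.063, 1.646], [0.063, 1.629], [0.063, 1.613], [0.063, 1.596], [0.062, 1.591]]
mean ang 1.7129559822049691
green [385.54761905 163.37619048] 210
tab [373.91887676 194.83463339] 641
0.11 1.6207291255149732 0.04358956984960559
0.118 1.665868005525282 0.045615784340481934
0.125 1.7021400900219965 0.047458788280034636
```

View pics/w5c.png

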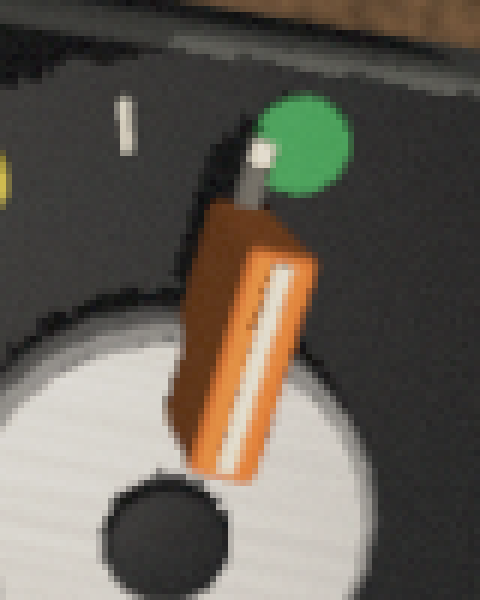

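The pointer is at 1.614 rad and the target is 1.499, so 6.6° remains. I'll retrace the path back to contact, push 6.6° gently and retreat.

```bash
python3 -m jog '[0,0,0,0.05,0,0,0, 0,0,0,0.05,0,0,0, 0,0,0.01,0.03,0,0,0, 0,0,0.015,0,0,0,0, 0,0,0.005,0,0,0,0, 0,0,0.003,0,0,0,0, 0,0,0.002,0,0,0,0]'
python3 -m jog '[0,0.0003,0.00145,0,0,0,1.65, 0,0.0003,0.00145,0,0,0,1.65, 0,0.0003,0.00145,0,0,0,1.65, 0,0.0003,0.00145,0,0,0,1.65, 0,0,0,0,0,0,0, 0,0,0,0,0,0,0]'
python3 -m jog '[0,0,-0.01,0,0,0,0, 0,0,-0.015,0,0,0,0, 0,0,-0.01,-0.03,0,0,0, 0,0,0,-0.05,0,0,0, 0,0,0,-0.05,0,0,0, 0,0,0,0,0,0,0, 0,0,0,0,0,0,0]'
python3 - <<'E'
from h import *
o=ctrl.get_obs();p=ctrl.get_image("wrist");M=np.array(p["mount"]);R=cv2.Rodrigues(o["tool_rot"])[0]
T=np.eye(4);T[:3,:3]=R;T[:3,3]=o["tool_pos"];W=np.linalg.inv(T@M);p["rvec"]=cv2.Rodrigues(W[:3,:3])[0];p["tvec"]=W[:3,3]
h=cv2.cvtColor(p["image"],cv2.COLOR_BGR2HSV)
v,u=np.mgrid[0:400,0:640];P=np.array([ray(p,(a,b),.092)[:2]-C for a,b in zip(u.ravel(),v.ravel())])
r=np.hypot(*P.T);a=np.arctan2(P[:,1],P[:,0]);H=h.reshape(-1,3).astype(int)
k=(r>.063)&(r<.076)&(abs(a-1.499)<.16)&(H[:,1]<70)&(H[:,2]>90);print("pointer n",k.sum(),"ang",a[k].mean(),"err mm",74*(a[k].mean()-1.499), "F",o["contact_force"])
q=proj(p,[*C,.1])[0].astype(int);x,y=q
cv2.imwrite("pics/w6.png",cv2.resize(p["image"][max(0,y-95):y+30,max(0,x-60):x+60],None,fx=4,fy=4,interpolation=0))
pt=ctrl.get_image("top")
for k in("spool","wall_switch","screwdriver","stripper"):
    for b in ctrl.boxes_of(k,pt)[:1]:print(k,np.round(b["box"],1))
E
```

```text
t: 11.58
tool_pos: [0.5332, -0.0734, 0.1078]
tool_rot: [1.915, 2.489, -0.001]
contact_force: [-3.1, -0.3, 2.4]
opening: -0.0
t: 12.32
tool_pos: [0.5381, -0.0706, 0.1062]
tool_rot: [2.056, 2.375, 0.0]
contact_force: [-2.8, 0.0, 2.1]
opening: 0.0002
t: 13.2
tool_pos: [0.5026, -0.0756, 0.2357]
tool_rot: [-2.056, -2.375, 0.0]
contact_force: [-0.8, 0.4, -1.0]
opening: 0.0002
pointer n 47 ang 1.4975035714218508 err mm -0.11073571478305233 F [-0.81259638  0.4218056  -1.04942071]
spool [292.  176.5  30.4  28.4]
wall_switch [288.2 249.7  38.8  36.4]
stripper [483.2 196.3  20.6  69.2]
```

View pics/w6.png

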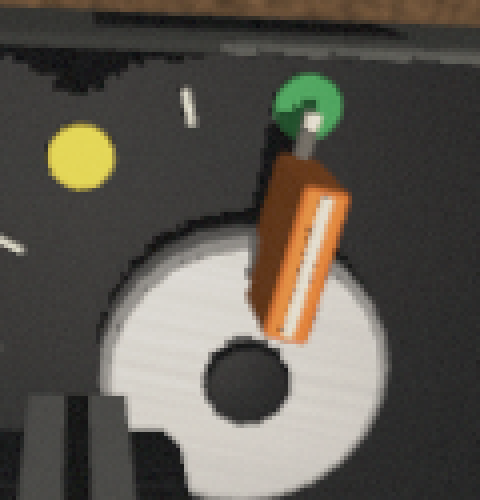

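The pointer end at crop (312,118) sits over the green mark (308,106), with a measured tangential error of about 0.1 mm. The arm is clear at z = 0.236, so I'm handing in.

```bash
python3 -c "
from station import ctrl
print(ctrl.finish_job())"
```

```text
the job is handed in; nothing more can be done
None
```

The dial is set to the green mark and the job is handed in; no verdict came back. With the fingers shut, I pushed the orange tab about 82° clockwise around the dial axis, in two pushes with a look in between. The force readings between moves were about 3–4 N, and the job took about 13 s.

**Pointer:** the last wrist picture puts it at 1.4975 rad. The green mark is at 1.499 rad, so the pointer is about 0.1 mm off along the arc, well inside the 8 mm limit.

**Arm:** it is clear of everything, with the tool tip at 236 mm. The force reading of about 1.4 N is about the size of its noise.

**Loose parts:**
- **Spool and switch box:** in the top picture their boxes are within about 2 px of where they were at the start.
- **Stripper:** it is where it lay in the first picture, though I had no starting box from that camera to compare it with.
- **Screwdriver:** the detector missed it in the last top picture, so I could not confirm its position at the end. The fingers never went near it.

**Disagreement:** the scene camera's rough reading of the tab angle was off by about 0.1 rad during the push, because the tab was partly hidden. I relied on the wrist camera instead.

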